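# Lock a quarter-turn toggle bolt into a fixture block

### The job

Take the toggle bolt out of its wooden holder and lock it into the metal fixture block: pass its cross bar down through the slot in the block's top plate, push it in gently (a jab or shove of more than 60 N would spoil it) against the spring floor, give it a quarter turn, and let the spring lift it so that the cross bar settles in the notches under the plate, square across the slot. Feel for the slot with care, let go of the locked bolt, and leave the other things on the table where they are.

Things in the scene. Friction and masses are not known exactly. Their poses are not given: they have to be found in the camera images.
- toggle: The toggle bolt, 52 mm tall, upright in the holder; origin at the centre of the cross bar's underside, z up along the stem. From below: steel cross bar 26 (along its y) x 8 (x) x 7 mm high; round stem 8 mm thick; round steel collar 24 mm across from z = 18 to 22 mm; above it a flat black grip 36 (along y) x 10 (x) mm from z = 22 to 52 mm, parallel to the cross bar. About 80 g.
- holder: Pale wooden block 70 x 80 x 24 mm, fixed to the table; origin at the centre of its underside, z up. A slotted pocket, long side along its y (14 x 32 mm), goes through it; the bolt's collar rests on its top, so the bolt's origin is 6 mm above the table.
- fixture: Metal fixture block, 70 (its x) x 130 (its y) mm, fixed to the table; origin at the centre of its underside, z up. On it lies a steel lock plate 60 x 110 mm, underside at z = 30 mm, top at z = 38 mm, with one slot right through, 12 mm wide (x), 31 mm long (along y). Bolt origin below z = 23 mm: cross bar clear under the plate, turns either way; at z = 20 mm the collar meets the plate.
- plate_top (a point): Middle of the fixture at the plate's top face, 38 mm up. The slot is centred here across (x), but along y its middle lies anywhere from -9 to +9 mm from here, as the plate was clamped; no pose tells where: find it by feel or by sight. The plate gives way only to a shove of about 100 N.
- spring_floor (a point): Middle of the flat spring floor under the slot, when free 29.5 mm above the fixture's underside (the point stays there). It yields straight down: 3 N at first, 0.7 N more per mm, travel 12 mm. It reaches under every place the slot can be.
- notch_roof (a point): Middle of the fixture at the height (33 mm) of the roof of two notches in the plate's underside, 3 mm deep, 11 mm wide, running across (x) at the slot's middle (short engraved lines on the plate mark them) and moving with the slot. A bolt turned square across and let rise rests in them with its origin at z = 26 mm, held up by about 5 N.
- marker: Bystander: marker pen with a black cap lying along its y, 17 x 135 x 16 mm; origin under its centre.
- glue: Bystander: tube of glue lying along its y, 42 x 146 x 28 mm; origin under its centre.
- file: Bystander: needle file with a white handle lying along its y, 12 x 179 x 12 mm; origin under its centre.

How it is judged:
On the way:
1. The cross bar has been passed through the slot: the bolt's origin is less than 23.5 mm above the fixture's underside, the bar still within 0.3 rad of the slot's direction (z of toggle in the frame of fixture below 0.0235 m and angle between the y axis of toggle and the y axis of fixture, either way round below 0.3 rad and x of toggle in the frame of fixture between -0.005 and 0.005 m and y of toggle in the frame of fixture between -0.015 and 0.015 m), for 0.1 s.
At the end, for the whole second after the job is handed in: Bolt locked in the fixture: cross bar in the notches under the plate (bolt origin 24.5 to 27.5 mm above the fixture's underside, within 5 mm of its middle across, 15 mm along), square across the slot within 0.3 rad, upright within 0.12 rad, released, at rest (z of toggle in the frame of fixture between 0.0245 and 0.0275 m and angle between the y axis of toggle and the x axis of fixture, either way round below 0.3 rad and angle between toggle's own z axis and vertical below 0.12 rad and x of toggle in the frame of fixture between -0.005 and 0.005 m and y of toggle in the frame of fixture between -0.015 and 0.015 m and linear speed of toggle below 0.01 m/s and angular speed of toggle below 0.1 rad/s); the robot touches nothing.
It fails at once if The bolt and the fixture press on each other with more than 60 N (contact force between toggle and fixture above 60 N).
It fails at once if One of the bystanders (marker, glue tube, needle file) is moved by more than 20 mm (distance of any of marker, glue, file from where it was at the start of the episode above 0.02 m).
It also fails if it takes over 58 s, if anything falls off the work surface, if the arm or the gripper's body presses on something with over 40 N, if the wrist force passes 120 N, or if a joint passes its speed limit or range.

### The arm

A 6-joint arm with a two-finger parallel gripper is mounted at the origin on a cart in front of the work surface, level with it; the furniture and walls round the work are solid. World frame = base frame: x ahead of the robot, y to its left, z up, the work surface at z = 0. Lengths are in m, angles in rad, forces in N, time in s.
With the tool pointing down it reaches from about 0.425 to 1.125 m from the base axis. Payload 14.9 kg.
Tool frame: the origin (TCP) lies at the very end of the fingers, on their centre line; the grasp point (between the pads) lies 19 mm behind it; z points along the fingers, y is the line along which they close (so a half turn about z gives the same grasp; the last joint's range is limited). The gripper opens to 91 mm and grips with 3 to 60 N. Pads are 32 mm wide; open, the fingers measure 118 mm over their backs; the gripper's body (76 mm by 178 mm) begins 60 mm behind the grasp point.
Start: joints at [1.173, 0.379, 1.734, -0, 1.028, -0.033], TCP at [0.25, 0.654, 0.214] pointing down, gripper open.
Joint ranges: [-2.77, 2.77], [-0.74, 2.19], [0, 2.66], [-1.06, 4.2], [0.31, 2.87], [-3.08, 3.08]. Speed limits (rad/s): [1.89, 1.89, 2.39, 3.14, 3.14, 3.14].

### API

Orientations are given as a unit quaternion [x, y, z, w].
In Python, from rig import robot gives the robot as it stands. The module is installed in compiled form; this text tells all that it offers.
- The arm moves only by the tool move_arm, never from a script. Its argument "commands" is a list of rows, each a list of 5 numbers: the shift along the tool's x, y, z in mm, then the turn about the tool's z in rad, then the finger opening in mm, from 0 to 91.2. In form: [[dx, dy, dz, roll, grip], ...]. A call has 1 to 10 rows; each row shifts and turns the commanded pose from where the row before left it, along the tool's axes as they then stand; what a row does not reach is not made up. A row lasts 1/10 s, in which the tool goes at most 50 mm and 8.59 degrees, less where a joint would pass 70% of its speed; a pose out of reach is approached as far as the arm can. A call is refused whole if a number of a shift passes 50 or a number of a turn 0.15, either way. A call with a gripper value outside its range is refused whole. The fingers move at their own pace and stop on an object; "force" is the grip in N (left out, the last holds). Time passes only in rows, so rows that do not move let the fingers close. It gives the time, the measured TCP pose, the force, the opening and the grip force at its end, in the units of the state.
- robot.get_state(): the state, without advancing time (a new reading comes with each control period).
- robot.capture(name): name is "side" or "top" or "wrist"; returns the picture (384x512x3 uint8, red, green, blue); there is no depth.
- robot.get_calibration(name): a dict with "fx", "fy", "cx", "cy" (pixels), "rvec" (rotation vector, rad) and "tvec" (3), from world to camera coordinates, as OpenCV has them. Camera axes: x right, y down, z forward; pixel columns grow to the right and rows downward; lengths in m; the calibration is good to about 2 mm. A picture is of the moment at which its call begins: read the wrist's pose just before it. get_calibration takes no time and is no camera call; for the wrist camera it gives the pose at the moment of the call.
- robot.sign_off(): hands the job in; it is judged then, once.
Trained networks look in the newest picture that a camera, given by its name, has taken for a name from the list of things; names that differ only in an ending like _2 or _b are one class to them, and where a whole thing is asked for, a point or a joint stands for the part that bears it (a point fixed in the world has none). Each returns a list of dicts, best first, with "score" (0 to 1); they miss things now and then, are a little off and sometimes report something else, mostly with a low value. They report only what shows in the picture. A call takes as long as a camera call.
- robot.recognise(camera, thing): "centre" ([x, y, z] in m, in the coordinates of the camera as it stood for that picture, good to about 4 mm: the middle of the surface that is visible of it).
- robot.spot_point(camera, thing): "centre" ([x, y, z] in m, in the coordinates of the camera as it stood for that picture, good to about 4 mm: a listed point, or the origin of a listed thing).
The state is a dict: "clock": time; "joint_positions": joint angles; "joint_velocities": joint speeds; "joint_efforts": joint torques, N m; "ee_pos": TCP position; "eef_rot": TCP orientation; "contact_force": force on the tool from outside, world axes, zero at the start; "moment": the same for the moment, N m; "grip_width": finger opening in m; "grasp_force": force on a finger pad.
Only numpy, scipy, OpenCV 4.12 (cv2) and the standard library are available. Lean on these libraries where they do the work, as an engineer would, in place of code of your own. Each camera call takes 0.05 s, during which the arm holds its last target. There are 200 camera calls.

## Working session

There is one attempt and no reset: what is moved stays moved. The work goes in short steps, Python scripts to look and compute and a tool call to move; the robot and the scene stay as the last step left them, time stands still between calls to the robot, and variables do not carry over. Pictures are saved under pics/ and viewed, at most 10 in all, crops included, and the job is handed in when it is done.

Besides the shell and the picture viewer there is one more tool, called after "Request:" in YAML: its name, and indented under it one key for each argument. move_arm: Moves the arm, as the interface text tells. Its arguments: {"type":"object","properties":{"commands":{"type":"array"},"force":{"type":"number"}},"required":["commands"]}

```bash
mkdir -p pics; cat > h.py <<'E'
import numpy as np, cv2
from rig import robot
from scipy.spatial.transform import Rotation as R
def cal(n):
    c=robot.get_calibration(n); return c,R.from_rotvec(np.ravel(c["rvec"])).as_matrix(),np.ravel(c["tvec"])
def toworld(n,p):
    c,Rm,t=cal(n); return Rm.T@(np.array(p)-t)
def pix2plane(n,u,v,z):
    c,Rm,t=cal(n); d=Rm.T@np.array([(u-c["cx"])/c["fx"],(v-c["cy"])/c["fy"],1]); o=-Rm.T@t
    return o+d*(z-o[2])/d[2]
def proj(n,p):
    c,Rm,t=cal(n); q=Rm@np.array(p)+t; return np.array([c["fx"]*q[0]/q[2]+c["cx"],c["fy"]*q[1]/q[2]+c["cy"]])
def snap(n,f,crop=None,s=1):
    im=robot.capture(n)
    if crop: a,b,c,d=crop; im=im[b:d,a:c]
    cv2.imwrite("pics/"+f,cv2.resize(cv2.cvtColor(im,cv2.COLOR_RGB2BGR),None,fx=s,fy=s,interpolation=cv2.INTER_CUBIC))
    return im
E
python3 - <<'E'
from h import *
snap("top","top0.png",s=1.5)
for th in ["toggle","holder","fixture"]:
    for f in ("spot_point",):
        r=getattr(robot,f)("top",th)
        for k in r[:2]: w=toworld("top",k["centre"]); print(th,k["score"],w.round(4),proj("top",w).round())
for th in ["plate_top"]:
    for k in robot.spot_point("top",th)[:2]: w=toworld("top",k["centre"]); print(th,k["score"],w.round(4),proj("top",w).round())
s=robot.get_state();print(s)
E
```

```text
toggle 0.5 [ 0.5215 -0.0646  0.0057] [261. 221.]
holder 0.69 [ 5.213e-01 -6.350e-02 -1.000e-04] [260. 221.]
holder 0.47 [0.4643 0.2024 0.0363] [158. 252.]
fixture 0.6 [ 0.4625  0.2038 -0.0035] [162. 254.]
plate_top 0.95 [0.4602 0.2013 0.0375] [159. 254.]
{'clock': 0.25, 'joint_positions': array([ 1.17270496e+00,  3.79168627e-01,  1.73444929e+00,  6.22583886e-06,
        1.02848021e+00, -3.32879138e-02]), 'joint_velocities': array([ 0.0005217 , -0.00041464, -0.0006831 ,  0.00087116, -0.00069638,
        0.00021593]), 'joint_efforts': array([-5.46627998e-04, -7.63082027e+01, -4.34076262e+01,  6.48791087e-02,
        4.15093289e-02, -2.10842961e-05]), 'ee_pos': array([0.2496687 , 0.65378657, 0.21362026]), 'eef_rot': array([ 1.81393553e-01,  9.83410553e-01, -2.46308879e-04, -5.66948395e-05]), 'contact_force': array([-0.58761355,  0.00596211,  0.05142942]), 'moment': array([-0.01304541,  0.06268068,  0.02877627]), 'grasp_force': 0.0, 'grip_width': 0.09151762783620224}
```

View pics/top0.png

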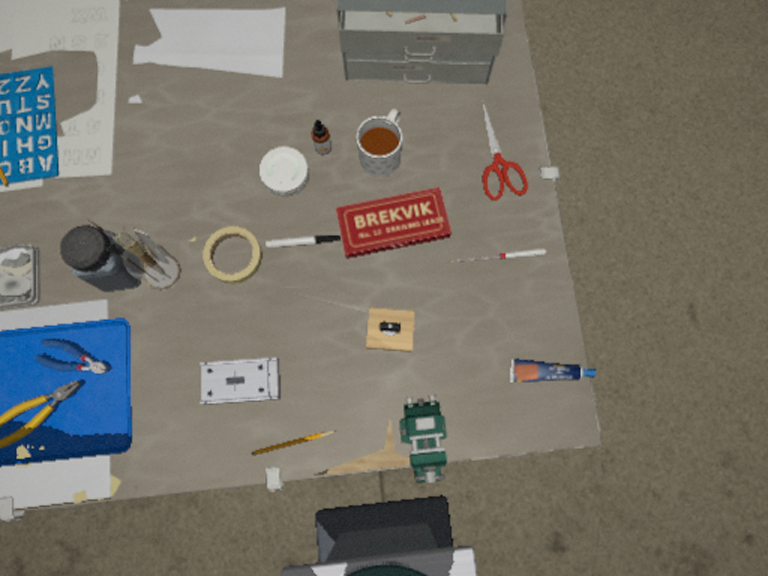

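The picture shows the fixture at (160,253) and the toggle in its holder at (260,219), in camera pixels, with both long axes along world y. They agree with the networks' points. I'll go past the fixture first for a close look.

Request:
move_arm:
  commands:
    - [-36,-35,0,0,91]
    - [-36,-35,0,0,91]
    - [-36,-35,0,0,91]
    - [-36,-35,0,0,91]
    - [-36,-35,0,0,91]
    - [-36,-35,0,0,91]
    - [-36,-35,0,0,91]
    - [-36,-35,0,0,91]
    - [-36,-35,0,0,91]
    - [-36,-35,0,0,91]

```text
clock: 1.25
ee_pos: [0.4608, 0.1985, 0.2142]
eef_rot: [0.181, 0.983, 0.0, 0.0]
contact_force: [0.5, 1.1, -0.6]
grip_width: 0.091
grasp_force: 0.0
```

Request:
move_arm:
  commands:
    - [0,0,0,0.15,91]
    - [0,0,0,0.15,91]
    - [0,0,0,0.15,91]
    - [0,0,0,0.15,91]
    - [0,0,0,0.15,91]
    - [0,0,0,0.15,91]
    - [0,0,0,0.15,91]
    - [0,0,0,0.15,91]
    - [0,0,0,0,91]
    - [0,0,0,0,91]

```text
clock: 2.25
ee_pos: [0.4603, 0.2004, 0.2139]
eef_rot: [0.703, 0.711, -0.0, 0.0]
contact_force: [-0.0, -0.3, 0.2]
grip_width: 0.091
grasp_force: 0.0
```

```bash
python3 - <<'E'
from h import *
s=robot.get_state();print(s["clock"],s["ee_pos"],R.from_quat(s["eef_rot"]).as_matrix().round(3),s["joint_positions"].round(3))
c,Rm,t=cal("wrist");print("cam",-Rm.T@t,Rm.round(2))
print(proj("wrist",[.46,.2,.038]))
snap("wrist","w0.png",s=1.5)
for k in robot.spot_point("wrist","plate_top")[:1]: w=toworld("wrist",k["centre"]); print(k["score"],w.round(4),proj("wrist",w).round())
E
```

```text
2.25 [0.46026933 0.20042128 0.21393045] [[-0.011  1.    -0.   ]
 [ 1.     0.011 -0.   ]
 [-0.    -0.    -1.   ]] [ 0.364  0.063  2.129 -0.     0.95   0.354]
cam [0.45938958 0.27724171 0.38400729] [[ 1.    0.01 -0.  ]
 [ 0.01 -0.96  0.27]
 [ 0.   -0.27 -0.96]]
[257.46646747 177.88617629]
0.78 [0.4604 0.2001 0.0395] [258. 178.]
```

View pics/w0.png

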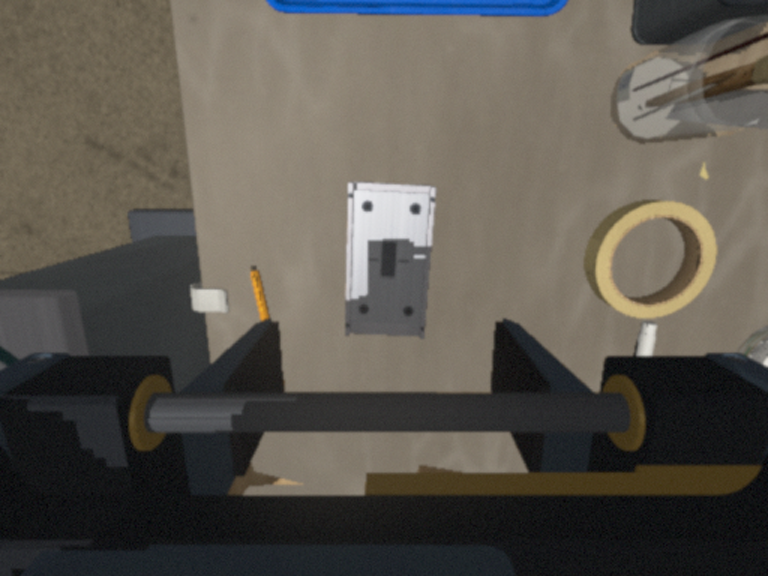

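The wrist view shows the fixture with its slot at about (389,258) in the enlarged picture. It is partly in shadow, and the block is rotated by a few degrees. I'll enlarge that part.

```bash
python3 - <<'E'
from h import *
im=robot.capture("wrist")[110:230,210:310]
im=np.clip(im.astype(float)**0.6*255**0.4,0,255).astype(np.uint8)
cv2.imwrite("pics/w1.png",cv2.resize(cv2.cvtColor(im,cv2.COLOR_RGB2BGR),None,fx=5,fy=5,interpolation=cv2.INTER_CUBIC))
E
```

```text
(no output)
```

View pics/w1.png

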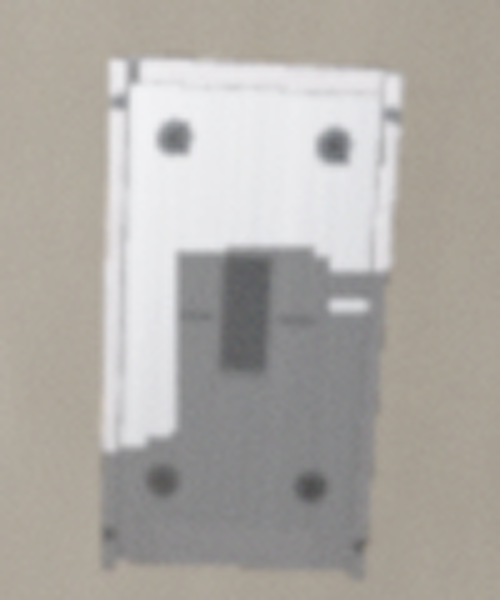

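```bash
python3 - <<'E'
from h import *
P=dict(s1=(174,137),s2=(334,146),s3=(162,480),s4=(311,486),a=(225,250),b=(271,254),c=(220,371),d=(266,374),nl=(197,316),nr=(297,321))
W={k:pix2plane("wrist",(x+.5)/5-.5+210,(y+.5)/5-.5+110,.038) for k,(x,y) in P.items()}
for k,v in W.items(): print(k,(v[:2]*1000).round(1))
f=lambda p,q:np.degrees(np.arctan2(*(W[q]-W[p])[:2]))
print("dirs (deg from +y toward +x)",f("s3","s1"),f("s4","s2"),f("c","a"),f("d","b"))
print("slot",(sum(W[k] for k in "abcd")/4*1000).round(1),"screws",(sum(W["s%d"%i] for i in (1,2,3,4))/4*1000).round(1),"notch",((W["nl"]+W["nr"])*500).round(1))
print(np.linalg.norm(W["a"]-W["c"]),np.linalg.norm(W["a"]-W["b"]))
E
```

```text
s1 [444.  249.7]
s2 [482.2 247.9]
s3 [440.6 163.7]
s4 [478.6 162.4]
a [456.3 222.8]
b [467.6 221.9]
c [455.3 192.4]
d [466.7 191.8]
nl [449.5 206.3]
nr [474.2 205.3]
dirs (deg from +y toward +x) 2.280053091850672 2.4110537231585134 2.035661911515112 1.5467435404034693
slot [461.5 207.2  38. ] screws [461.4 205.9  38. ] notch [461.9 205.8  38. ]
0.030362090125918003 0.011256733443029944
```

Request:
move_arm:
  commands:
    - [-38,9,0,0,91]
    - [-38,9,0,0,91]
    - [-38,9,0,0,91]
    - [-38,9,0,0,91]
    - [-38,9,0,0,91]
    - [-38,9,0,0,91]
    - [-38,9,0,0,91]
    - [0,0,0,0,60]
    - [0,0,0,0,60]
    - [0,0,0,0,60]

```text
clock: 3.4
ee_pos: [0.5246, -0.0645, 0.2138]
eef_rot: [0.705, 0.71, -0.0, -0.0]
contact_force: [0.1, 0.3, 0.4]
grip_width: 0.07
grasp_force: 0.0
```

```bash
python3 - <<'E'
from h import *
s=robot.get_state();print(s["clock"],s["ee_pos"],R.from_quat(s["eef_rot"]).as_matrix().round(3))
im=robot.capture("wrist")
u,v=proj("wrist",[.5215,-.064,.05]).astype(int); x0,y0=u-50,v-60; print(x0,y0)
im=im[y0:y0+120,x0:x0+100]
im=np.clip(im.astype(float)**0.6*255**0.4,0,255).astype(np.uint8)
cv2.imwrite("pics/w2.png",cv2.resize(cv2.cvtColor(im,cv2.COLOR_RGB2BGR),None,fx=5,fy=5,interpolation=cv2.INTER_CUBIC))
for th in("toggle","holder"):
  for k in robot.spot_point("wrist",th)[:1]: w=toworld("wrist",k["centre"]); print(k["score"],w.round(4),proj("wrist",w).round())
E
```

```text
3.4 [ 0.52456501 -0.0644784   0.21377353] [[-0.007  1.    -0.   ]
 [ 1.     0.007  0.   ]
 [ 0.    -0.    -1.   ]]
205 119
0.65 [ 0.5251 -0.0622  0.0052] [258. 171.]
0.77 [ 0.5247 -0.066  -0.0027] [258. 172.]
```

View pics/w2.png

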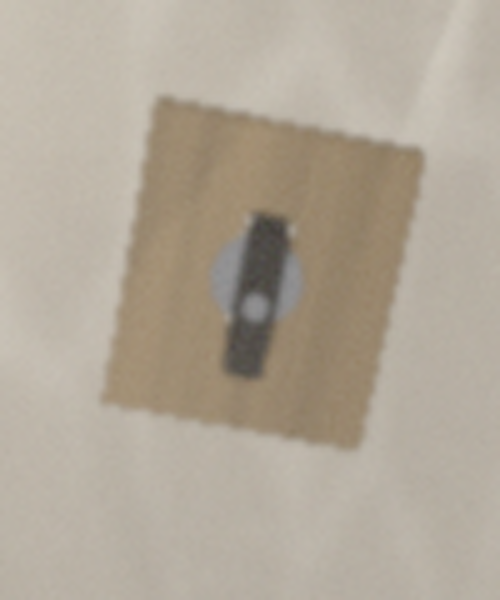

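The toggle stands in the holder, with its collar centred at about (257,278) and a top dot at (255,307). It is rotated about 9 degrees.

```bash
python3 - <<'E'
from h import *
g=lambda x,y,z:pix2plane("wrist",(x+.5)/5-.5+205,(y+.5)/5-.5+119,z)*1000
print("collar",g(257,278,.028),"R",g(303,278,.028)-g(211,278,.028)); print("dot",g(255,307,.058))
tl,tr,br,bl=[g(x,y,.024) for x,y in((158,97),(426,150),(360,449),(103,402))]
a=lambda p,q:np.degrees(np.arctan2(*(q-p)[:2]))
print("holder",(tl+tr+br+bl)/4,a(bl,tl),a(br,tr),90-a(bl,br),90-a(tl,tr),np.linalg.norm(tl-bl),np.linalg.norm(tr-tl))
p,q=g(242,376,.058),g(271,216,.028);print("grip low end",p,"dir of sides",a(g(222,370,.058),g(241,262,.058)),a(g(262,376,.058),g(278,290,.058)))
E
```

```text
collar [522.56361875 -62.12027736  28.        ] R [23.39475509  0.17028542  0.        ]
dot [522.26324579 -62.75293325  58.        ]
holder [523.70441263 -63.23725859  24.        ] 11.104533982546595 10.399141796448337 -10.460501384240573 -10.640798729519261 80.7444966028632 68.22572755285633
grip low end [519.26625234 -79.56728233  58.        ] dir of sides 9.664998403013865 9.766906993957356
```

Request:
move_arm:
  commands:
    - [1.9,-2.2,20,0.094,40]
    - [0,0,40,0.094,40]
    - [0,0,40,0,40]
    - [0,0,30,0,40]
    - [0,0,20,0,40]
    - [0,0,15,0,40]
    - [0,0,10,0,40]
    - [0,0,7,0,40]
    - [0,0,0,0,40]
    - [0,0,0,0,40]
  force: 30

```text
clock: 4.55
ee_pos: [0.5231, -0.0633, 0.0325]
eef_rot: [0.768, 0.64, 0.0, 0.0]
contact_force: [0.5, -0.8, 0.9]
grip_width: 0.0398
grasp_force: 0.0
```

Request:
move_arm:
  commands:
    - [0.6,-0.5,1,0,25]
    - [0,0,0,0,15]
    - [0,0,0,0,0]
    - [0,0,0,0,0]
    - [0,0,0,0,0]
    - [0,0,0,0,0]
  force: 30

```text
clock: 5.15
ee_pos: [0.5224, -0.0627, 0.0311]
eef_rot: [0.768, 0.64, 0.0, 0.0]
contact_force: [0.1, 0.2, 4.1]
grip_width: 0.0097
grasp_force: 30.0
```

Request:
move_arm:
  commands:
    - [0,0,-10,0,0]
    - [0,0,-25,0,0]
    - [0,0,-35,0,0]
    - [0,0,0,0,0]

```text
clock: 5.55
ee_pos: [0.5246, -0.063, 0.1051]
eef_rot: [0.768, 0.64, 0.002, 0.002]
contact_force: [0.7, 0.1, -2.1]
grip_width: 0.0097
grasp_force: 30.0
```

Request:
move_arm:
  commands:
    - [20,-8,0,0,0]
    - [32,-14,0,0,0]
    - [37,-16,0,0,0]
    - [37,-16,0,0,0]
    - [37,-16,0,0,0]
    - [37,-16,0,0,0]
    - [33,-14,0,0,0]
    - [20,-8,0,0,0]
    - [0,0,0,-0.07,0]
    - [0,0,0,-0.07,0]

```text
clock: 6.55
ee_pos: [0.4613, 0.2064, 0.1007]
eef_rot: [0.72, 0.694, -0.0, -0.0]
contact_force: [-0.3, -0.5, -0.2]
grip_width: 0.0098
grasp_force: 30.0
```

Request:
move_arm:
  commands:
    - [0,0,10,0,0]
    - [0,0,10,0,0]
    - [0,0,0,0,0]
    - [0,0,0,0,0]

```text
clock: 6.95
ee_pos: [0.4616, 0.2055, 0.0803]
eef_rot: [0.722, 0.692, -0.001, -0.0]
contact_force: [0.8, -0.3, -0.9]
grip_width: 0.0099
grasp_force: 30.0
```

```bash
python3 - <<'E'
from h import *
s=robot.get_state();print(s["clock"],s["ee_pos"],R.from_quat(s["eef_rot"]).as_matrix().round(4)[:,0],s["contact_force"],s["moment"],s["grip_width"])
u,v=proj("side",[.46,.2,.05]).astype(int); print(u,v)
x0,y0=max(0,u-70),max(0,v-55); x1,y1=proj("wrist",s["ee_pos"]).astype(int); print(x1,y1)
A=robot.capture("side")[y0:y0+110,x0:x0+140]; A=cv2.resize(A,(560,440),interpolation=cv2.INTER_CUBIC)
cv2.imwrite("pics/s1.png",cv2.cvtColor(A,cv2.COLOR_RGB2BGR))
E
```

```text
6.95 [0.46156333 0.2054752  0.08033388] [ 4.320e-02  9.991e-01 -5.000e-04] [ 0.83908446 -0.26757012 -0.87004688] [-0.03605886  0.04447731  0.05404836] 0.009904241487558727
167 176
257 236
```

View pics/s1.png

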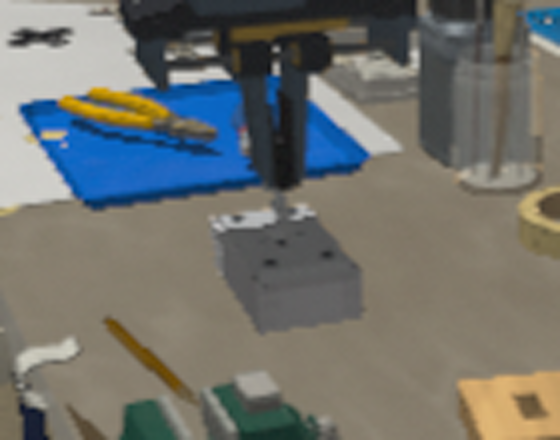

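The bolt hangs upright above the plate, at about (280,190) in the crop. Now I'll feel downward.

Request:
move_arm:
  commands:
    - [0,0,7,0,0]
    - [0,0,5,0,0]
    - [0,0,3,0,0]
    - [0,0,1,0,0]
    - [0,0,1,0,0]
    - [0,0,0,0,0]

```text
clock: 7.6
ee_pos: [0.4619, 0.2058, 0.0639]
eef_rot: [0.722, 0.692, 0.0, -0.0]
contact_force: [0.6, -0.6, -0.6]
grip_width: 0.0098
grasp_force: 30.0
```

Request:
move_arm:
  commands:
    - [0,0,0.5,0,0]
    - [0,0,0.5,0,0]
    - [0,0,0,0,0]

```text
clock: 7.9
ee_pos: [0.4619, 0.2058, 0.063]
eef_rot: [0.722, 0.692, 0.0, 0.0]
contact_force: [-0.7, 0.4, -0.7]
grip_width: 0.0099
grasp_force: 30.0
```

Request:
move_arm:
  commands:
    - [0,0,0.5,0,0]
    - [0,0,0.5,0,0]
    - [0,0,0,0,0]

```text
clock: 8.2
ee_pos: [0.4619, 0.2058, 0.0619]
eef_rot: [0.722, 0.692, -0.0, -0.0]
contact_force: [-0.2, 0.4, -1.1]
grip_width: 0.0096
grasp_force: 30.0
```

Request:
move_arm:
  commands:
    - [0,0,0.5,0,0]
    - [0,0,0,0,0]

```text
clock: 8.4
ee_pos: [0.4618, 0.2058, 0.0614]
eef_rot: [0.722, 0.692, -0.0, -0.0]
contact_force: [-0.1, -0.2, -0.5]
grip_width: 0.0098
grasp_force: 30.0
```

Request:
move_arm:
  commands:
    - [0,0,1,0,0]
    - [0,0,1,0,0]
    - [0,0,0,0,0]

```text
clock: 8.7
ee_pos: [0.4618, 0.2057, 0.0593]
eef_rot: [0.722, 0.692, -0.0, -0.0]
contact_force: [-0.3, -0.8, -0.2]
grip_width: 0.0102
grasp_force: 30.0
```

Request:
move_arm:
  commands:
    - [0,0,1,0,0]
    - [0,0,1,0,0]
    - [0,0,1,0,0]
    - [0,0,0,0,0]

```text
clock: 9.1
ee_pos: [0.4618, 0.2057, 0.0563]
eef_rot: [0.722, 0.692, -0.0, -0.0]
contact_force: [-0.4, 0.2, -2.2]
grip_width: 0.0095
grasp_force: 30.0
```

Request:
move_arm:
  commands:
    - [0,0,1,0,0]
    - [0,0,1,0,0]
    - [0,0,0,0,0]

```text
clock: 9.4
ee_pos: [0.4619, 0.2058, 0.0544]
eef_rot: [0.722, 0.692, 0.0, 0.0]
contact_force: [0.0, 0.7, 1.6]
grip_width: 0.01
grasp_force: 30.0
```

Request:
move_arm:
  commands:
    - [0,0,1,0,0]
    - [0,0,1,0,0]
    - [0,0,1,0,0]
    - [0,0,1,0,0]
    - [0,0,0,0,0]

```text
clock: 9.9
ee_pos: [0.4619, 0.2058, 0.0504]
eef_rot: [0.722, 0.692, 0.0, 0.0]
contact_force: [-2.1, -0.2, 3.5]
grip_width: 0.0101
grasp_force: 30.0
```

Request:
move_arm:
  commands:
    - [0,0,1,0,0]
    - [0,0,1,0,0]
    - [0,0,1,0,0]
    - [0,0,0.6,0,0]
    - [0,0,0,0,0]
    - [0,0,0,0,0]

```text
clock: 10.5
ee_pos: [0.462, 0.2058, 0.0469]
eef_rot: [0.722, 0.692, 0.0, 0.0]
contact_force: [-1.8, -1.2, 7.5]
grip_width: 0.0099
grasp_force: 30.0
```

Request:
move_arm:
  commands:
    - [0,0,0,-0.1,0]
    - [0,0,0,-0.1,0]
    - [0,0,0,-0.1,0]
    - [0,0,0,-0.1,0]
    - [0,0,0,0,0]

```text
clock: 11.0
ee_pos: [0.4624, 0.206, 0.0471]
eef_rot: [0.568, 0.823, 0.0, 0.0]
contact_force: [0.0, 0.2, 7.3]
grip_width: 0.0098
grasp_force: 30.0
```

Request:
move_arm:
  commands:
    - [0,0,0,-0.13,0]
    - [0,0,0,-0.13,0]
    - [0,0,0,-0.13,0]
    - [0,0,0,-0.13,0]
    - [0,0,0,-0.13,0]
    - [0,0,0,-0.13,0]
    - [0,0,0,-0.13,0]
    - [0,0,0,-0.13,0]
    - [0,0,0,-0.13,0]
    - [0,0,0,0,0]

```text
clock: 12.0
ee_pos: [0.4624, 0.206, 0.0471]
eef_rot: [0.019, 1.0, 0.0, 0.001]
contact_force: [0.3, 0.3, 6.5]
grip_width: 0.0103
grasp_force: 30.0
```

Request:
move_arm:
  commands:
    - [0,0,-0.5,0,0]
    - [0,0,-0.5,0,0]
    - [0,0,-0.5,0,0]
    - [0,0,-0.5,0,0]
    - [0,0,0,0,0]
    - [0,0,0,0,0]

```text
clock: 12.6
ee_pos: [0.4624, 0.206, 0.0491]
eef_rot: [0.021, 1.0, 0.0, 0.001]
contact_force: [0.6, -0.2, 4.8]
grip_width: 0.0098
grasp_force: 30.0
```

Request:
move_arm:
  commands:
    - [0,0,-0.5,0,0]
    - [0,0,-0.5,0,0]
    - [0,0,-0.5,0,0]
    - [0,0,0,0,0]
    - [0,0,0,0,0]

```text
clock: 13.1
ee_pos: [0.4624, 0.2059, 0.0505]
eef_rot: [0.021, 1.0, 0.0, 0.0]
contact_force: [3.1, 1.9, 4.3]
grip_width: 0.0096
grasp_force: 30.0
```

Request:
move_arm:
  commands:
    - [0,0,-0.4,0,0]
    - [0,0,0,0,0]
    - [0,0,0,0,0]
  force: 10

```text
clock: 13.4
ee_pos: [0.462, 0.2058, 0.0508]
eef_rot: [0.021, 1.0, 0.0, 0.0]
contact_force: [2.9, 0.5, 3.2]
grip_width: 0.0099
grasp_force: 10.0
```

Request:
move_arm:
  commands:
    - [0,0,0,0,14]
    - [0,0,0,0,25]
    - [0,0,0,0,40]
    - [0,0,0,0,40]
    - [0,0,0,0,40]

```text
clock: 13.9
ee_pos: [0.4617, 0.2057, 0.0506]
eef_rot: [0.021, 1.0, -0.0, -0.0]
contact_force: [0.1, 0.5, -1.0]
grip_width: 0.0396
grasp_force: 0.0
```

Request:
move_arm:
  commands:
    - [0,0,-10,0,40]
    - [0,0,-30,0,40]
    - [0,0,-40,0,40]
    - [0,0,-40,0,40]
    - [0,0,-40,0,40]
    - [0,0,0,0,40]
    - [0,0,0,0,40]

```text
clock: 14.6
ee_pos: [0.4622, 0.2059, 0.2118]
eef_rot: [0.021, 1.0, 0.0, 0.001]
contact_force: [0.3, 0.4, -0.6]
grip_width: 0.0397
grasp_force: 0.0
```

```bash
python3 - <<'E'
from h import *
u,v=proj("wrist",[.462,.206,.06]).astype(int);x0,y0=max(0,u-60),max(0,v-60);print(x0,y0)
A=robot.capture("wrist")[y0:y0+120,x0:x0+120]; A=cv2.resize(A,(480,480),interpolation=cv2.INTER_CUBIC)
u,v=proj("side",[.46,.2,.05]).astype(int); B=robot.capture("side")[v-40:v+50,u-36:u+36]; B=cv2.resize(B,(308,385),interpolation=cv2.INTER_CUBIC)
o=np.zeros((480,790,3),np.uint8);o[:,:480]=A;o[:385,482:]=B;o=np.clip(o.astype(float)**0.6*255**0.4,0,255).astype(np.uint8)
cv2.imwrite("pics/f.png",cv2.cvtColor(o,cv2.COLOR_RGB2BGR))
for k in robot.spot_point("wrist","toggle")[:1]: print(k["score"],toworld("wrist",k["centre"]).round(4))
E
```

```text
198 122
0.71 [0.4593 0.2073 0.0212]
```

View pics/f.png

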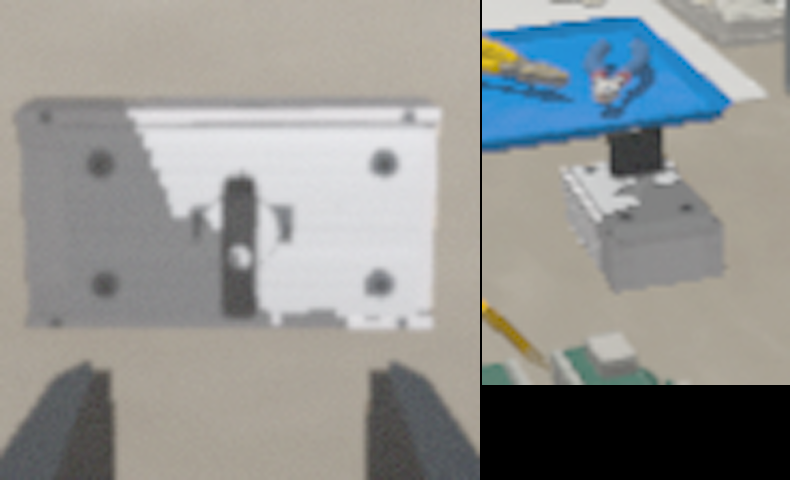

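The bolt stands upright and square across the slot, with the grip at (240,245) and the collar centred over the slot. The force readings during the rise match a bar seated in the notches, so I'm handing in.

```bash
python3 -c "
from rig import robot
print(robot.sign_off())"
```

```text
the job is handed in; nothing more can be done
None
```

I locked the toggle bolt in the fixture, square across the slot and released, and handed the job in after about 15 s; forces I read stayed below 10 N, and no verdict came back.

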